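Square against the cylinder deck

TASK

The crankcase is standing on the surface plate so that its cylinder deck can be checked for squareness. Clear the loose bearing cap from in front of the deck and set it down on its feet in the parts tray, next to the one already there; then stand the engineer's square on the plate and bring its blade up gently, flush and square against the plain strip of the deck between the two cylinder mouths, under the middle stud, and leave it there. Do not drop the parts, and do not shift the crankcase, the other cap, the piston or the vee block.

Things in the scene. Friction and masses are not known exactly. Their poses are not given: they have to be found in the camera images.
- plate: Fixed cast-iron surface plate lying on the bench, 400 mm (x) by 630 mm (y), 70 mm thick. Origin: centre of its underside, on the bench; its working top is 70 mm above. Axes parallel to the world's.
- crankcase: Olive two-cylinder crankcase casting, 9 kg, standing loose on the plate, 130 mm (its x) by 264 mm (its y), 190 mm high. Origin: centre of its underside; z up. Its bright machined deck is the flat upright face at x = -65 mm; it faces the robot's left (world +y) within 0.2 rad. Two round cylinder mouths in the deck, 84 mm across, centred at y = -64 and +64 mm, 75 mm above the plate.
- web_foot (a point): Where the square belongs: on the deck, at the plate's level, in the middle (casting y = 0) of the plain flat strip, 44 mm wide, that runs up the deck between the two cylinder mouths.
- stud_tip (a point): Free end of the middle stud. Three studs, 10 mm thick, stick out level 90 mm from the deck at casting y = -110, 0 and +110 mm, 150 mm above the plate. They overhang the strip: an upright gripper would hit them, so tilt it back from the deck, about 45 degrees.
- square: Steel engineer's square, 0.5 kg, standing on the plate. Stock: bar 100 mm long (x), 26 mm wide (y), 20 mm high. Blade: rises at the stock's +x end, 30 mm along x, 8 mm thick (y), top 125 mm above the plate; outer edge (x = 50 mm) flush with the stock. Origin: centre of the stock's underside; z up. Its +x starts towards world -y within 0.5 rad. Centre of mass: x = 12, z = 30 mm.
- blade_foot (a point): Bottom of the square's outer upright edge: 50 mm along the square's +x from its origin, at its underside.
- blade_top (a point): Top of the same outer blade edge, 125 mm straight above blade_foot.
- cap: The loose bearing cap, dark iron, 0.5 kg: an arch on two feet, 100 mm long (x), 30 mm wide (y), 48 mm high. Solid crown: middle 36 mm of its length, 27 to 48 mm up, flat sides at y = +-15 mm to pinch; end ears 26 mm high. Origin: centre of its underside; z up. Starts on the plate in front of the strip, its middle 63 to 75 mm from the deck, +x towards the deck within 0.3 rad, under the middle stud.
- cap2: A second bearing cap of the same kind, to be left alone, standing across the half of the tray nearer the robot. Origin: centre of its underside; x along its 100 mm length.
- tray: Fixed open aluminium parts tray on the bench, left of the plate: 290 mm (x) by 200 mm (y) outside, 30 mm high, walls and floor 4 mm thick. Origin: centre of its underside. The half at its +x (farther from the robot) is empty. Yaw within 0.12 rad.
- piston: Aluminium piston, 76 mm across, 68 mm high, standing on the far side of the plate. Leave it alone. Origin: centre of its underside.
- vblock: Steel vee block, 50 by 60 mm, 48 mm high, standing on the far side of the plate. Leave it alone. Origin: centre of its underside.

How it is judged:
On the way:
1. the loose bearing cap stands on its feet in the tray, let go (x of cap in the frame of tray between -0.125 and 0.125 m and y of cap in the frame of tray between -0.08 and 0.08 m and z of cap in the frame of tray below 0.009 m and angle between cap's own z axis and vertical below 0.1 rad and linear speed of cap below 0.03 m/s and contact force between the fingers and cap below 0.1 N), for 0.2 s.
At the end, for the whole second after the job is handed in: Cap let go on its feet on the tray floor (tilt < 0.1 rad). Square let go, standing flat on the plate (tilt < 0.03 rad), foot and top of its outer blade edge within 2 mm of the deck, within 14 mm of the plain strip's middle, stock square to the deck within 0.06 rad (all of step 1 and x of each of blade_foot, blade_top in the frame of crankcase above -0.067 m and y of blade_foot in the frame of crankcase between -0.014 and 0.014 m and angle between the x axis of square and the x axis of crankcase, either way round below 0.06 rad and z of square in the frame of plate between 0.067 and 0.073 m and angle between square's own z axis and vertical below 0.03 rad and linear speed of square below 0.01 m/s and contact force between the fingers and square below 0.1 N); the robot touches nothing.
It fails at once if the crankcase is shifted by more than 4 mm (distance of crankcase from where it was at the start of the episode above 0.004 m).
It fails at once if the square is pressed on the crankcase with more than 50 N (contact force between square and crankcase above 50 N).
It fails at once if the other cap, the piston or the vee block is shifted by more than 15 mm (distance of any of cap2, piston, vblock from where it was at the start of the episode above 0.015 m).
It fails at once if the cap or the square is dropped (falls freely faster than 0.8 m/s) ((linear speed of cap above 0.8 m/s and contact force between the fingers and cap below 0.1 N) or (linear speed of square above 0.8 m/s and contact force between the fingers and square below 0.1 N)).
It fails at once if the square is knocked over (leans more than 40 degrees) (angle between square's own z axis and vertical above 0.7 rad).
It also fails if it takes over 72 s, if anything falls off the work surface, if the arm or the gripper's body presses on something with over 40 N, if the wrist force passes 120 N, or if a joint passes its speed limit or range.

ROBOT

A 6-joint arm with a two-finger parallel gripper is mounted at the origin on the work surface. World frame = base frame: x ahead of the robot, y to its left, z up, the work surface at z = 0. Lengths are in m, angles in rad, forces in N, time in s.
With the tool pointing down it reaches from about 0.3 to 0.85 m from the base axis. Payload 4.2 kg.
Tool frame: the origin (TCP) lies at the very end of the fingers, on their centre line; the grasp point (between the pads) lies 19 mm behind it (bot.grip_depth is the distance from the TCP to the grasp point, in m); z points along the fingers, y is the line along which they close (so a half turn about z gives the same grasp; the last joint's range is limited). The gripper opens to 91 mm and grips with 3 to 60 N. Pads are 32 mm wide; open, the fingers measure 118 mm over their backs; the gripper's body (76 mm by 178 mm) begins 60 mm behind the grasp point.
Start: joints at [1.084, 0.32, 1.565, -0, 1.257, -0.02], TCP at [0.259, 0.513, 0.214] pointing down, gripper open.
Joint ranges: [-3.11, 3.11], [-0.84, 2.01], [0.21, 2.61], [-1.34, 4.49], [0.05, 2.63], [-2.56, 2.56]. Speed limits (rad/s): [2.57, 2.57, 3.14, 3.14, 3.14, 3.14].

INTERFACE

Orientations are given as a rotation vector (axis times angle).
In Python, from rig import bot gives the robot as it stands. Calls block until the motion is done:
- bot.movep(position, orientation): joint-space move of the TCP to a pose.
- bot.move_l(position, vel=0.15, ori=None, guard=None): straight line of the TCP; ori=None keeps the orientation; vel is the mean speed in m/s. With guard (N) it stops when the force on the tool has changed by that much, and returns True; else False.
- bot.move_j(angles): joint-space move.
- bot.let_go() and bot.close_gripper(squeeze=None): open the fingers fully, or close them until they stop; squeeze is the grip in N (None keeps the last).
- bot.hold(seconds).
- bot.ik(position, orientation): joint angles nearest the present ones, or None.
- bot.get_state(): the state.
- bot.get_image(name): name is "scene" or "side" or "wrist"; returns (picture, depth): 384x512x3 uint8, blue, green, red; 384x512 float32, m along the optical axis (not along the pixel's ray), 0 where there is no reading.
- bot.calibration(name): a dict with "fovy" (degrees; the focal length in pixels is half the picture's height over the tangent of half this angle, whatever the lens; pixels are square), "cx", "cy" (the principal point, pixels), "R" (3x3) and "t" (3): a world point X has camera coordinates R X + t; the wrist camera has in their place "mount" (4x4, takes a point from camera to tool coordinates, whose origin is the TCP and whose axes are the flange's). Camera axes: x right, y down, z forward; pixel columns grow to the right and rows downward; lengths in m; the calibration is good to about 2 mm. A picture is of the moment at which its call begins: read the wrist's pose just before it. calibration takes no time and is no camera call.
A pose or a line that the arm cannot do raises bot.IKError and nothing moves.
- bot.sign_off(): hands the job in; it is judged then, once.
Trained networks look in the newest picture that a camera, given by its name, has taken for a name from the list of things; names that differ only in an ending like _2 or _b are one class to them, and where a whole thing is asked for, a point or a joint stands for the part that bears it (a point fixed in the world has none). Each returns a list of dicts, best first, with "conf" (0 to 1); they miss things now and then, are a little off and sometimes report something else, mostly with a low value. They report only what shows in the picture. A call takes as long as a camera call.
- bot.recognise(thing, camera): "position" ([column, row] in pixels, amid what is visible of it).
- bot.pinpoint(thing, camera): "position" ([column, row] in pixels: a listed point, or the origin of a listed thing).
The state is a dict: "time_s": time; "qpos": joint angles; "joint_velocities": joint speeds; "effort": joint torques, N m; "ee_pos": TCP position; "orientation": TCP orientation; "wrist_force": force on the tool from outside, world axes, zero at the start; "wrist_torque": the same for the moment, N m; "gripper_width": opening from 0.0 (shut) to 1.0 (fully open); "finger_force": force on a finger pad.
Only numpy, scipy, OpenCV 4.12 (cv2) and the standard library are available. Lean on these libraries where they do the work, as an engineer would, in place of code of your own. Each camera call takes 0.05 s, during which the arm holds its last target. There are 200 camera calls.

## Working session

There is one attempt and no reset: what is moved stays moved. The work goes in short steps, each a Python script; the robot and the scene stay as the last script left them, time stands still between calls to the robot, and variables do not carry over. Pictures are saved under pics/ and viewed, at most 10 in all, crops included, and the job is handed in when it is done.

```bash
mkdir -p pics; ls; cat > h.py <<'E'
import numpy as np, cv2
from rig import bot
from scipy.spatial.transform import Rotation as Rn
def cam(name,st=None):
    c=bot.calibration(name); f=192/np.tan(np.radians(c["fovy"])/2)
    if "mount" in c:
        st=st or bot.get_state(); T=np.eye(4); T[:3,:3]=Rn.from_rotvec(st["orientation"]).as_matrix(); T[:3,3]=st["ee_pos"]
        W=T@np.array(c["mount"]); R=W[:3,:3].T; t=-R@W[:3,3]
    else: R=np.array(c["R"]); t=np.array(c["t"])
    return f,c["cx"],c["cy"],R,t
def unproj(C,uv,d):
    f,cx,cy,R,t=C; uv=np.asarray(uv,float); d=np.asarray(d,float)
    p=np.stack([(uv[...,0]-cx)/f*d,(uv[...,1]-cy)/f*d,d],-1)
    return (p-t)@R
def atz(C,uv,z):
    f,cx,cy,R,t=C; o=-R.T@t; r=R.T@np.array([(uv[0]-cx)/f,(uv[1]-cy)/f,1]); return o+r*(z-o[2])/r[2]
def proj(C,X):
    f,cx,cy,R,t=C; p=R@np.asarray(X)+t; return np.array([f*p[0]/p[2]+cx,f*p[1]/p[2]+cy])
def tri(obs):
    A=np.zeros((3,3));b=np.zeros(3)
    for C,uv in obs:
        f,cx,cy,R,t=C;o=-R.T@t;r=R.T@np.array([(uv[0]-cx)/f,(uv[1]-cy)/f,1]);r/=np.linalg.norm(r);P=np.eye(3)-np.outer(r,r);A+=P;b+=P@o
    return np.linalg.solve(A,b)
def cloud(C,dep):
    v,u=np.mgrid[0:384,0:512]; return unproj(C,np.stack([u,v],-1),dep)
E
python3 - <<'E'
from h import *
for n in ["scene","side","wrist"]:
    C=cam(n); im,d=bot.get_image(n); cv2.imwrite(f"pics/{n}0.png",im); np.savez(f"{n}0.npz",im=im,d=d)
    print(n,"cam at",np.round(-C[3].T@C[4],3), "f",C[0])
    for k in ["crankcase","web_foot","stud_tip","square","blade_foot","blade_top","cap","cap2","tray","piston","vblock","plate"]:
        r=bot.pinpoint(k,n)
        print(k,[(np.round(x["position"]).tolist(),round(x["conf"],2)) for x in r[:3]])
a=cv2.imread("pics/scene0.png")
E
```

```text
pics
scene cam at [ 1.118 -0.355  0.971] f 412.56590690848435
crankcase [([201.0, 216.0], 0.63)]
web_foot []
stud_tip [([200.0, 213.0], 0.66)]
square [([282.0, 203.0], 0.78), ([199.0, 250.0], 0.27)]
blade_foot [([269.0, 208.0], 0.77), ([296.0, 255.0], 0.18)]
blade_top [([268.0, 178.0], 0.9)]
cap [([197.0, 250.0], 0.7), ([319.0, 155.0], 0.69)]
cap2 [([197.0, 250.0], 0.7), ([319.0, 155.0], 0.69)]
tray [([334.0, 170.0], 0.76)]
piston [([329.0, 231.0], 0.76)]
vblock [([297.0, 254.0], 0.88)]
plate [([217.0, 252.0], 0.93)]
side cam at [ 0.478 -0.66   1.128] f 455.7167920728906
crankcase [([282.0, 330.0], 0.9), ([265.0, 173.0], 0.21)]
web_foot []
stud_tip [([287.0, 240.0], 0.82)]
square [([268.0, 188.0], 0.67)]
blade_foot [([266.0, 200.0], 0.5)]
blade_top [([268.0, 174.0], 0.58), ([281.0, 327.0], 0.34)]
cap [([219.0, 146.0], 0.71), ([277.0, 277.0], 0.42)]
cap2 [([219.0, 146.0], 0.71), ([277.0, 277.0], 0.42)]
tray [([244.0, 142.0], 0.64)]
piston [([316.0, 173.0], 0.6)]
vblock [([321.0, 200.0], 0.81)]
plate [([278.0, 267.0], 0.92)]
wrist cam at [0.191 0.547 0.385] f 281.34940322546055
crankcase []
web_foot []
stud_tip []
square []
blade_foot []
blade_top []
cap [([218.0, 315.0], 0.76)]
cap2 [([218.0, 315.0], 0.76)]
tray [([218.0, 317.0], 0.68)]
piston []
vblock []
plate []
```

View pics/scene0.png

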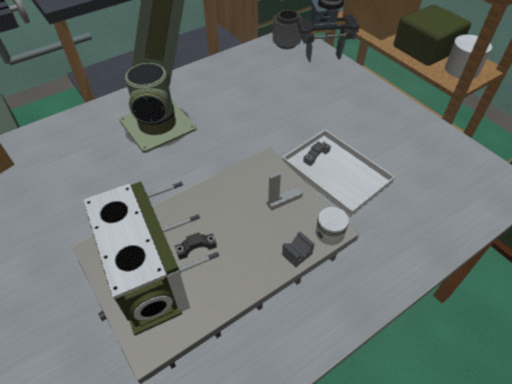

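View pics/side0.png

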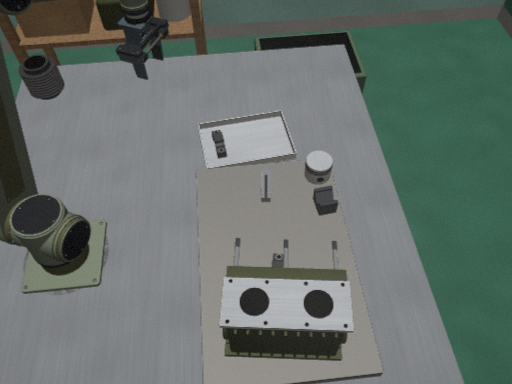

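```bash
python3 - <<'E'
from h import *
S=cam("scene");D=cam("side")
P={"stud":((200,213),(287,240)),"bfoot":((269,208),(266,200)),"btop":((268,178),(268,174)),"sq":((282,203),(268,188)),"case":((201,216),(282,330)),"cap2":((319,155),(219,146)),"tray":((334,170),(244,142)),"cap":((197,250),(277,277)),"piston":((329,231),(316,173)),"vb":((297,254),(321,200)),"plate":((217,252),(278,267))}
for k,(a,b) in P.items(): 
    X=tri([(S,a),(D,b)]); print(k,X.round(3),(proj(S,X)-a).round(1))
print("wrist mount",np.round(bot.calibration("wrist")["mount"],3))
for n,C in (("scene",S),("side",D)):
    d=np.load(n+"0.npz")["d"]; p=cloud(C,d); m=(d>0)
    pl=m&(abs(p[...,2]-.07)<.006); print(n,"plate z",np.median(p[...,2][pl]), "x",np.percentile(p[...,0][pl],[1,99]),"y",np.percentile(p[...,1][pl],[1,99]))
    # crankcase top
    t=m&(abs(p[...,2]-.26)<.005)&(p[...,0]>.2)&(p[...,1]<.2)
    q=p[t][:,:2].astype(np.float32); print("top",len(q),cv2.minAreaRect(q))
E
```

```text
stud [ 0.589 -0.143  0.227] [-1.   1.5]
bfoot [0.57  0.072 0.072] [ 0.6 -0.9]
btop [0.573 0.063 0.204] [ 0.4 -0.7]
sq [0.58  0.109 0.078] [ 0.6 -1. ]
case [ 0.555 -0.214  0.128] [-30.5  27.3]
cap2 [ 0.446  0.367 -0.002] [-0.5  0.8]
tray [0.53  0.358 0.01 ] [ 0.2 -0.4]
cap [ 0.57  -0.158  0.064] [-0.1  0.2]
piston [0.726 0.15  0.078] [ 0.2 -0.3]
vb [0.725 0.049 0.071] [ 1.6 -2.9]
plate [ 0.58  -0.109  0.02 ] [-0.2  0.3]
wrist mount [[ 0.    -0.964 -0.267  0.075]
 [ 1.     0.     0.    -0.   ]
 [-0.    -0.267  0.964 -0.171]
 [ 0.     0.     0.     1.   ]]
scene plate z 0.0707670293865553 x [-0.8771302   0.77341116] y [-0.41459747  0.20710374]
top 6582 ((0.5654929876327515, -0.29616671800613403), (0.13012266159057617, 0.2623153626918793), 81.5666732788086)
side plate z 0.07112204254606788 x [0.37470711 0.77168277] y [-0.41447337  0.20802125]
top 7831 ((0.5660030841827393, -0.29621726274490356), (0.13221362233161926, 0.26016345620155334), 81.56632232666016)
```

The scene view shows the casting at the left with its stud ends at (180,185), (197,217) and (215,257). The cap is at (195,243), the square at (285,195), the tray at (338,170), the piston at (333,222) and the vee block at (298,248). The side view agrees. Next I'll get poses from the depth clouds and check what the arm can reach.

```bash
cat >> h.py <<'E'
CC=np.array([.5658,-.2962]); YAW=np.radians(81.567)
out=np.array([np.cos(YAW),np.sin(YAW)])     # out of the deck (casting -x)
deck=CC+.065*out
def tool(az,th,flip=1):
    """fingers point along horizontal dir az, tilted th back from vertical; closing line horizontal; flip=1: camera on top"""
    h=np.array([np.cos(az),np.sin(az),0]); z=np.sin(th)*h-np.cos(th)*np.array([0,0,1]); 
    y=flip*np.cross([0,0,1],h)*-1; x=np.cross(y,z); 
    return Rn.from_matrix(np.c_[x,y,z])
def tcp(g,R): return np.asarray(g)+R.as_matrix()[:,2]*bot.grip_depth
E
python3 - <<'E'
from h import *
def rect(p,m):
    q=p[m][:,:2].astype(np.float32); return len(q),[np.round(v,4) for v in cv2.minAreaRect(q)] if len(q)>3 else None
for n in ("scene","side"):
    C=cam(n);d=np.load(n+"0.npz")["d"];p=cloud(C,d);x,y,z=p[...,0],p[...,1],p[...,2];m=d>0
    cw=m&(abs(x-.58)<.05)&(y>-.222)&(y<-.09)
    print(n,"cap all",rect(p,cw&(z>.08)&(z<.125)),"crown",rect(p,cw&(z>.112)&(z<.123)),"ztop",np.percentile(z[cw&(z>.11)&(z<.13)],[50,90]))
    sw=m&(abs(x-.58)<.06)&(y>.03)&(y<.19)
    print("square low",rect(p,sw&(z>.081)&(z<.096)),"blade",rect(p,sw&(z>.11)&(z<.2)),"top",rect(p,sw&(z>.188)&(z<.2)),z[sw].max())
    tw=m&(abs(x-.53)<.2)&(abs(y-.358)<.14)
    print("tray wall",rect(p,tw&(z>.022)&(z<.033)),"all",rect(p,tw&(z>.002)&(z<.034)),"cap2",rect(p,tw&(z>.04)&(z<.055)&(x<.52)),"floor",np.median(z[m&(abs(x-.6)<.03)&(abs(y-.358)<.04)]))
az=YAW+np.pi
for nm,g,th in (("cap",[*(deck+.07*out),.107],45),("sqfin",[*(deck+.024*out),.12],60),("sqst",[.575,.08,.12],60)):
  for f in (1,-1):
    for a in ((az,) if nm!="sqst" else (az,-np.pi/2)):
     for t in (th,th+10):
      R=tool(a,np.radians(t),f); q=bot.ik(tcp(g,R),R.as_rotvec()); print(nm,f,t,None if q is None else np.round(q,2))
for dirn in (-150,-120,-90,-60,-30,0,30,60,90):
  for f in (1,-1):
    R=tool(np.radians(dirn),np.pi/4,f); q=bot.ik(tcp([.58,.358,.045],R),R.as_rotvec()); print("tray",dirn,f,None if q is None else np.round(q,2))
E
```

```text
scene cap all (574, [array([ 0.5691, -0.1594]), array([0.0995, 0.0345]), np.float64(76.5285)]) crown (170, [array([ 0.5694, -0.1595]), array([0.0363, 0.0319]), np.float64(75.9943)]) ztop [0.11858729 0.12091107]
square low (284, [array([0.5748, 0.1189]), array([0.1007, 0.0292]), np.float64(85.0626)]) blade (273, [array([0.5701, 0.0844]), array([0.0313, 0.0121]), np.float64(82.0699)]) top (51, [array([0.5696, 0.0847]), array([0.0307, 0.0103]), np.float64(83.7028)]) 0.19813642595491393
tray wall (751, [array([0.536 , 0.3598]), array([0.2929, 0.2064]), np.float64(5.9621)]) all (4907, [array([0.53  , 0.3707]), array([0.3997, 0.254 ]), np.float64(0.0469)]) cap2 (114, [array([0.4488, 0.3486]), array([0.0316, 0.047 ]), np.float64(11.6772)]) floor 0.0044540120006159615
side cap all (155, [array([ 0.5733, -0.1354]), array([0.051 , 0.0273]), np.float64(80.6211)]) crown (74, [array([ 0.5708, -0.1508]), array([0.0193, 0.0271]), np.float64(82.5389)]) ztop [0.11924288 0.12223806]
square low (191, [array([0.5745, 0.1197]), array([0.1065, 0.0233]), np.float64(83.5767)]) blade (83, [array([0.5697, 0.0
[... 1306 characters left out ...]

tray -120 1 [ 0.66  1.03  0.92 -0.29  1.93 -1.95]
tray -120 -1 [ 0.66  1.03  0.92 -0.29  1.93  1.19]
tray -90 1 [ 0.77  0.92  1.17 -0.53  1.65 -2.24]
tray -90 -1 [ 0.77  0.92  1.17 -0.53  1.65  0.9 ]
tray -60 1 [ 0.85  0.79  1.48 -0.77  1.29 -2.43]
tray -60 -1 [ 0.85  0.79  1.48 -0.77  1.29  0.72]
tray -30 1 [ 0.86  0.66  1.79 -1.11  0.89 -2.5 ]
tray -30 -1 [ 0.86  0.66  1.79 -1.11  0.89  0.64]
tray 0 1 None
tray 0 -1 None
tray 30 1 [ 0.54  0.52  2.16  3.18  0.32 -1.6 ]
tray 30 -1 [0.54 0.52 2.16 3.18 0.32 1.54]
tray 60 1 [ 0.31  0.55  2.07  1.79  0.51 -0.82]
tray 60 -1 [0.31 0.55 2.07 1.79 0.51 2.32]
tray 90 1 [ 0.21  0.65  1.83  1.13  0.87 -0.66]
tray 90 -1 [0.21 0.65 1.83 1.13 0.87 2.49]
```

```bash
cat >> h.py <<'E'
CAP=np.array([.5692,-.1595,.107]); CAZ=np.radians(76.3)
E
python3 - <<'E'
from h import *
R=tool(CAZ+np.pi,np.pi/4); ov=R.as_rotvec()
s=bot.get_state(); bot.move_l([.27,.5,.40],.3)
bot.movep([.52,.02,.40],ov)
u=-R.as_matrix()[:,2]
bot.movep(tcp(CAP,R)+.12*u,ov)
s=bot.get_state(); C=cam("wrist",s); im,d=bot.get_image("wrist"); cv2.imwrite("pics/w1.png",im); np.savez("w1.npz",im=im,d=d)
print(s["time_s"],s["ee_pos"])
for k in ("cap","stud_tip","web_foot"):
    r=bot.pinpoint(k,"wrist"); print(k,[(np.round(x["position"]).tolist(),round(x["conf"],2)) for x in r[:3]])
p=cloud(C,d);x,y,z=p[...,0],p[...,1],p[...,2];m=(d>0)&(abs(x-.57)<.04)&(y>-.215)&(y<-.09)
for lo,hi in((.08,.125),(.113,.124)):
    q=p[m&(z>lo)&(z<hi)][:,:2].astype(np.float32);print(len(q),cv2.minAreaRect(q))
print("ztop",np.percentile(z[m&(z>.11)&(z<.13)],[50,90]), "plate", np.median(z[m&(z<.08)&(z>.06)]))
# deck plane
dm=(d>0)&(z>.09)&(z<.2)&(abs((p[...,:2]-deck)@out)<.008)&(abs((p[...,:2]-deck)@np.array([out[1],-out[0]]))<.018)
q=p[dm]; 
if len(q)>50:
    c=q.mean(0);n=np.linalg.svd(q-c,full_matrices=False)[2][2];print("deck",len(q),c,n*np.sign(n[1]),np.degrees(np.arctan2(n[1],n[0]))%180,((c[:2]-deck)@out))
E
```

```text
Traceback (most recent call last):
rig.IKError: the arm cannot take that pose within its joint ranges
```

```bash
python3 - <<'E'
from h import *
for f in (1,-1):
  R=tool(CAZ+np.pi,np.pi/4,f);ov=R.as_rotvec();u=-R.as_matrix()[:,2]
  for nm,p in (("grasp",tcp(CAP,R)),("pre",tcp(CAP,R)+.12*u),("lift",tcp(CAP,R)+[0,0,.05]),("out",tcp(CAP,R)+[.03,.12,.05]),("up",tcp(CAP,R)+[.03,.12,.15]),("hi",[.52,.02,.35]),("hi2",[.58,.0,.35])):
    q=bot.ik(p,ov);print(f,nm,np.round(p,3),None if q is None else np.round(q,2))
E
```

```text
1 grasp [ 0.566 -0.172  0.094] [ 0.07  0.6   1.71 -0.79  1.25 -2.41]
1 pre [ 0.586 -0.09   0.179] [ 0.2   0.55  1.54 -0.7   1.48 -2.48]
1 lift [ 0.566 -0.172  0.144] [ 0.07  0.54  1.67 -0.77  1.33 -2.48]
1 out [ 0.596 -0.052  0.144] [ 0.25  0.61  1.53 -0.68  1.47 -2.42]
1 up [ 0.596 -0.052  0.244] [ 0.25  0.52  1.41 -0.68  1.63 -2.54]
1 hi [0.52 0.02 0.35] [ 0.39  0.39  1.37 -0.64  1.86 -2.54]
1 hi2 [0.58 0.   0.35] None
-1 grasp [ 0.566 -0.172  0.094] [ 0.07  0.6   1.71 -0.79  1.25  0.73]
-1 pre [ 0.586 -0.09   0.179] [ 0.2   0.55  1.54 -0.7   1.48  0.66]
-1 lift [ 0.566 -0.172  0.144] [ 0.07  0.54  1.67 -0.77  1.33  0.66]
-1 out [ 0.596 -0.052  0.144] [ 0.25  0.61  1.53 -0.68  1.47  0.72]
-1 up [ 0.596 -0.052  0.244] [ 0.25  0.52  1.41 -0.68  1.63  0.6 ]
-1 hi [0.52 0.02 0.35] [ 0.39  0.39  1.37 -0.64  1.86  0.6 ]
-1 hi2 [0.58 0.   0.35] [ 0.33  0.47  1.24 -0.67  1.86  0.52]
```

```bash
cat > look.py <<'E'
from h import *
def look(tag):
    s=bot.get_state(); C=cam("wrist",s); im,d=bot.get_image("wrist"); cv2.imwrite(f"pics/{tag}.png",im); np.savez(f"{tag}.npz",im=im,d=d)
    print(s["time_s"],np.round(s["ee_pos"],4)); return C,im,d,cloud(C,d)
def deckfit(C,d,p,lo=.09,hi=.2):
    lat=np.array([out[1],-out[0]]); z=p[...,2]
    dm=(d>0)&(z>lo)&(z<hi)&(abs((p[...,:2]-deck)@out)<.008)&(abs((p[...,:2]-deck)@lat)<.018)
    q=p[dm]
    if len(q)>50:
        c=q.mean(0);n=np.linalg.svd(q-c,full_matrices=False)[2][2];print("deck",len(q),c.round(4),np.round(n*np.sign(n[1]),3),np.degrees(np.arctan2(n[1],n[0]))%180,"off",((c[:2]-deck)@out))
    else: print("deck pts",len(q))
E
python3 - <<'E'
from look import *
R=tool(CAZ+np.pi,np.pi/4,-1); ov=R.as_rotvec(); u=-R.as_matrix()[:,2]
bot.movep([.52,.02,.35],ov)
bot.movep(tcp(CAP,R)+.12*u,ov)
C,im,d,p=look("w1")
for k in ("cap","stud_tip","web_foot"):
    r=bot.pinpoint(k,"wrist"); print(k,[(np.round(x["position"]).tolist(),round(x["conf"],2)) for x in r[:3]])
x,y,z=p[...,0],p[...,1],p[...,2];m=(d>0)&(abs(x-.57)<.04)&(y>-.215)&(y<-.09)
for lo,hi in((.08,.125),(.113,.124)):
    q=p[m&(z>lo)&(z<hi)][:,:2].astype(np.float32);print(len(q),cv2.minAreaRect(q) if len(q)>3 else 0)
print("ztop",np.percentile(z[m&(z>.11)&(z<.13)],[50,90]), "plate", np.median(z[m&(z<.08)&(z>.06)]))
deckfit(C,d,p)
E
```

```text
5.525 [ 0.5867 -0.0893  0.1797]
cap [([251.0, 157.0], 0.95), ([245.0, 69.0], 0.36), ([268.0, 186.0], 0.16)]
stud_tip [([273.0, 305.0], 0.75)]
web_foot [([269.0, 189.0], 0.59)]
2291 ((0.5730189681053162, -0.14320380985736847), (0.06922002136707306, 0.029966456815600395), 76.85152435302734)
680 ((0.5694569945335388, -0.15861469507217407), (0.037612318992614746, 0.029971007257699966), 77.18391418457031)
ztop [0.11853078 0.1191079 ] plate 0.0708121791348535
deck 2062 [ 0.5755 -0.2322  0.1439] [ 0.147  0.989 -0.   ] 81.56390659271071 off -0.0002910471076508907
```

View pics/w1.png

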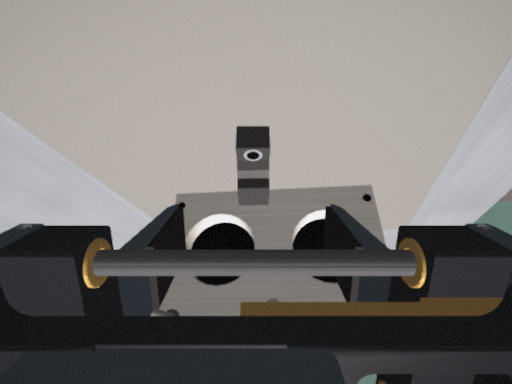

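The wrist picture is upside down to the room. It shows the cap end-on at (252,155) in front of the strip, with mouths at (223,250) and (325,245) and nothing in the way. It agrees with the other two cameras within 1 mm, so I'll grasp the cap.

```bash
cat >> h.py <<'E'
TRAY=np.array([.5364,.3598]); TY=np.radians(5.95)
E
python3 - <<'E'
from look import *
CAP=np.array([.5694,-.159,.107])
R=tool(CAZ+np.pi,np.pi/4,-1); ov=R.as_rotvec()
pl=TRAY+.055*np.array([np.cos(TY),np.sin(TY)])
R2=tool(TY-np.pi/2,np.pi/4,-1); o2=R2.as_rotvec(); T=tcp([*pl,.041],R2)
for h in (0,.08,.25): assert bot.ik(T+[0,0,h],o2) is not None,h
print(bot.move_l(tcp(CAP,R),.1,guard=8))
f0=bot.get_state()["wrist_force"]
bot.close_gripper(35); s=bot.get_state(); print(s["gripper_width"],s["finger_force"],np.subtract(s["wrist_force"],f0))
if s["gripper_width"]*91<20: raise SystemExit("no grip")
bot.move_l(tcp(CAP,R)+[0,0,.05],.08)
bot.move_l(tcp(CAP,R)+[.02,.12,.055],.12)
bot.move_l([.53,.0,.33],.2)
s=bot.get_state(); print(s["time_s"],s["gripper_width"],s["finger_force"],np.subtract(s["wrist_force"],f0))
bot.movep(T+[0,0,.2],o2)
s=bot.get_state(); print(s["time_s"],s["ee_pos"],s["gripper_width"])
im,d=bot.get_image("side"); cv2.imwrite("pics/s2.png",cv2.resize(im[60:260,120:400],None,fx=2,fy=2)); np.savez("s2.npz",d=d)
E
```

```text
False
0.33083323376615875 34.94064305614302 [-1.11668458  0.2608586   0.28076928]
11.1083 0.3313669340333918 34.939759603117295 [-0.25467733 -0.26470706 -5.51317358]
12.5 [0.59315431 0.3507395  0.22886507] 0.3253750204863528
```

View pics/s2.png

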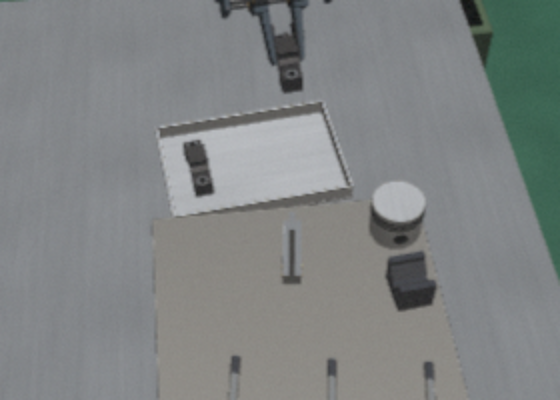

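The crop shows the cap held upright in the fingers at (288,65). The tray below it has its free half around (285,150). Everything else is in place, so I'll lower it.

```bash
python3 - <<'E'
from look import *
pl=TRAY+.055*np.array([np.cos(TY),np.sin(TY)])
R2=tool(TY-np.pi/2,np.pi/4,-1); o2=R2.as_rotvec(); T=tcp([*pl,.041],R2); u=-R2.as_matrix()[:,2]
bot.move_l(T+[0,0,.02],.12)
print("touch",bot.move_l(T+[0,0,-.005],.02,guard=3), bot.get_state()["ee_pos"]-T)
bot.let_go(); bot.hold(.2)
bot.move_l(np.array(bot.get_state()["ee_pos"])+.12*u,.15)
C,im,d,p=look("w3")
for n in("scene","side"):
    c=cam(n);im2,d=bot.get_image(n); p=cloud(c,d);z=p[...,2];m=(d>0)&(abs(p[...,0]-.595)<.05)&(abs(p[...,1]-.365)<.08)
    for lo,hi in((.012,.06),(.047,.06)):
        q=p[m&(z>lo)&(z<hi)][:,:2].astype(np.float32); print(n,len(q),cv2.minAreaRect(q) if len(q)>3 else 0, np.percentile(z[m&(z>.04)],[50,95]) if (m&(z>.04)).any() else 0)
    if n=="side": cv2.imwrite("pics/s3.png",cv2.resize(im2[60:260,120:400],None,fx=2,fy=2))
E
```

```text
touch True [-1.01635385e-04 -6.32083186e-05  2.14770168e-05]
17.3 [0.5825 0.436  0.1094]
scene 351 ((0.5920528769493103, 0.36383408308029175), (0.03219430148601532, 0.10288351774215698), 6.462245464324951) [0.05220613 0.13268491]
scene 105 ((0.5919750332832336, 0.36310645937919617), (0.031731463968753815, 0.03866623342037201), 6.950361251831055) [0.05220613 0.13268491]
side 271 ((0.5968440175056458, 0.3639020323753357), (0.059381626546382904, 0.10213430225849152), 19.53827667236328) [0.05285981 0.13224266]
side 88 ((0.5911902785301208, 0.3650573492050171), (0.029529865831136703, 0.0415557399392128), 9.71788215637207) [0.05285981 0.13224266]
```

View pics/s3.png

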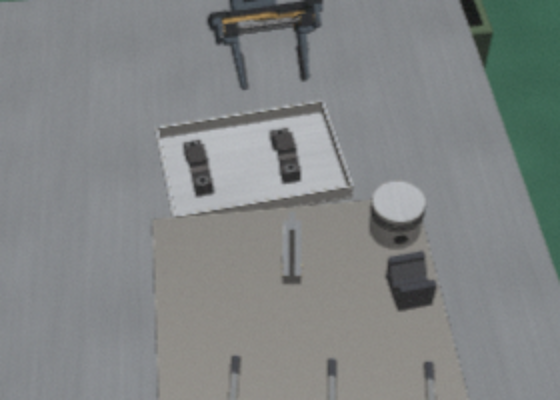

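The side crop shows the cap standing upright in the tray at (286,155), next to cap2 at (198,167). The depth data puts its top at 52 mm, so its feet are on the floor. Now the square.

```bash
python3 - <<'E'
from look import *
TH=np.radians(63)
R=tool(np.radians(83.7)+np.pi,TH,-1); ov=R.as_rotvec(); u=-R.as_matrix()[:,2]
g=tcp([.5707,.0915,.1208],R); pre=g+.12*u
R3=tool(YAW+np.pi,TH,-1)
for q,o in ((pre,ov),(g,ov),(tcp([*(deck+.1*out),.13],R3),R3.as_rotvec()),(tcp([*(deck+.02*out),.118],R3),R3.as_rotvec())):
    print(np.round(bot.ik(q,o),2))
e=np.array(bot.get_state()["ee_pos"]); bot.move_l(e+[0,-.05,.2],.25)
bot.movep(pre+[0,0.02,.1],ov); bot.movep(pre,ov)
C,im,d,p=look("w4"); x,y,z=p[...,0],p[...,1],p[...,2]
for k in ("blade_top","blade_foot","square"):
    r=bot.pinpoint(k,"wrist"); print(k,[(np.round(v["position"]).tolist(),round(v["conf"],2)) for v in r[:2]])
m=(d>0)&(abs(x-.575)<.05)&(y>.03)&(y<.19)
for lo,hi in((.081,.095),(.1,.2)):
    q=p[m&(z>lo)&(z<hi)][:,:2].astype(np.float32);print(len(q),cv2.minAreaRect(q) if len(q)>3 else 0)
print("stock top",np.median(z[m&(z>.084)&(z<.097)]))
deckfit(C,d,p)
E
```

```text
[ 0.65  0.81  1.28 -0.75  1.88  0.85]
[ 0.54  0.78  1.53 -0.79  1.67  0.93]
[ 0.21  0.7   1.69 -1.    1.45  0.87]
[ 0.09  0.69  1.76 -1.09  1.35  0.88]
19.6917 [0.5811 0.1824 0.168 ]
blade_top []
blade_foot [([251.0, 147.0], 0.77)]
square [([253.0, 130.0], 0.76)]
1417 ((0.5735450387001038, 0.1206476166844368), (0.10170958936214447, 0.025881357491016388), 82.89781188964844)
824 ((0.5547523498535156, 0.1435564011335373), (0.009250328876078129, 0.10012565553188324), 21.103891372680664)
stock top 0.09070516720032137
deck 775 [ 0.5754 -0.2321  0.1395] [0.142 0.99  0.002] 81.85239246860267 off -0.0001968020558622005
```

View pics/w4.png

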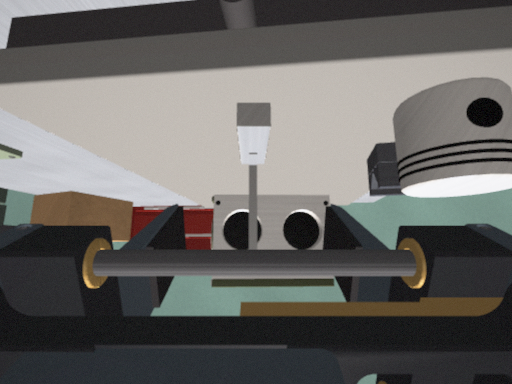

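The wrist picture is again upside down. The square's stock end is at (253,115), its blade rises in the middle at (253,205), and the deck is behind. The piston and vee block at right are well clear. The refined yaw is 82.9°, so I'll grip the blade and carry the square.

```bash
python3 - <<'E'
from look import *
TH=np.radians(63)
R=tool(np.radians(83)+np.pi,TH,-1); ov=R.as_rotvec()
g=tcp([.5700,.0928,.1208],R)
bot.move_l(g-.06*R.as_matrix()[:,2],.1,ori=ov)
print("hit",bot.move_l(g,.08,guard=8))
f0=np.array(bot.get_state()["wrist_force"])
bot.close_gripper(45); s=bot.get_state(); print(s["gripper_width"]*91,s["finger_force"],s["wrist_force"]-f0)
if s["gripper_width"]*91<5: raise SystemExit("no grip")
bot.move_l(g+[0,0,.006],.03); s=bot.get_state(); print("lifted",s["wrist_force"]-f0,s["wrist_torque"])
R3=tool(YAW+np.pi,TH,-1); o3=R3.as_rotvec()
# grasp 22 mm behind blade's outer edge; stop with edge 40 mm off the deck, 2.5 mm above the plate
print(bot.move_l(tcp([*(deck+.15*out),.1268],R3),.12,ori=o3,guard=15))
print(bot.move_l(tcp([*(deck+.062*out),.1233],R3),.06,guard=8))
s=bot.get_state(); print(s["time_s"],s["gripper_width"]*91,s["wrist_force"]-f0)
for n in("scene","side"):
    c=cam(n); im,d=bot.get_image(n); np.savez(n+"5.npz",im=im,d=d)
    for k in("blade_top","blade_foot","stud_tip"):
        r=bot.pinpoint(k,n); print(n,k,[(np.round(v["position"]).tolist(),round(v["conf"],2)) for v in r[:2]])
    if n=="scene": cv2.imwrite("pics/s5.png",cv2.resize(im[140:300,100:300],None,fx=3.5,fy=3.5))
E
```

```text
hit False
7.844915610112481 44.999969601631165 [-0.34690568 -0.45121427 -0.57974433]
lifted [ 0.44037641 -0.54530831 -3.99532733] [ 1.05897541 -0.12401462  0.0400344 ]
False
False
26.3667 7.9507883157898895 [-1.00423249  0.63731243 -4.57371584]
scene blade_top [([182.0, 230.0], 0.67)]
scene blade_foot [([189.0, 261.0], 0.63)]
scene stud_tip [([199.0, 213.0], 0.62)]
side blade_top [([326.0, 206.0], 0.23)]
side blade_foot []
side stud_tip [([286.0, 235.0], 0.64)]
```

View pics/s5.png

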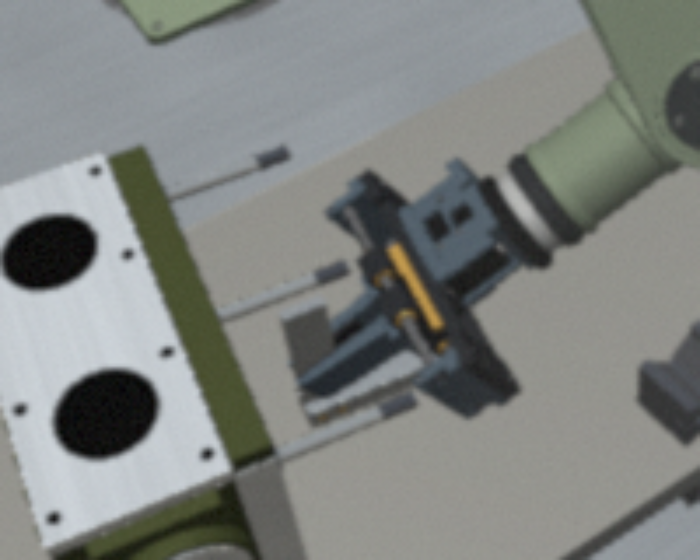

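The crop shows the square upright in the fingers at (310,345), below the middle stud and about 40 mm off the deck. The gripper body stops short of the stud tip at (335,272). Next: touch the plate, lift a hair, advance with a guard, seat it and release.

```bash
python3 - <<'E'
from look import *
E_=lambda: np.array(bot.get_state()["ee_pos"])
o3=np.array([*out,0]); bot.hold(.2)
e=E_(); print("plate",bot.move_l(e-[0,0,.006],.01,guard=2.5),(E_()-e)*1e3)
e=E_(); bot.move_l(e+[0,0,.0012],.01); bot.hold(.1)
e=E_(); bot.move_l(e-.03*o3,.05,guard=5)
e=E_(); hit=bot.move_l(e-.018*o3,.012,guard=3); print("deck",hit,"edge off deck by grasp est mm",((E_()+0-np.r_[deck,0])[:2]@out)*1e3,(E_()-e)*1e3)
bot.hold(.2); s=bot.get_state(); print(s["wrist_force"],s["time_s"])
if hit:
    e=E_(); print("seat",bot.move_l(e-[0,0,.004],.008,guard=3),(E_()-e)*1e3)
    s=bot.get_state(); print(s["wrist_force"],s["time_s"],s["gripper_width"]*91)
E
```

```text
plate True [ 0.04263818 -0.07065965 -2.49543967]
deck True edge off deck by grasp est mm 7.624816052083407 [-1.07792881 -7.46716989 -0.46898159]
[0.65071696 2.39303869 5.27756006] 29.6833
seat True [0.04022753 0.04533527 0.06914075]
[-0.06987654  1.11752988  2.4718533 ] 29.8917 7.329369224604989
```

```bash
python3 - <<'E'
from look import *
E_=lambda: np.array(bot.get_state()["ee_pos"]); W=lambda: np.round(bot.get_state()["wrist_force"],2)
o3=np.array([*out,0])
e=E_(); print(e,W()); bot.move_l(e+[0,0,.0015],.01); bot.hold(.2); print("up",(E_()-e)*1e3,W())
a=E_()
for i in range(6):
    b=E_(); h=bot.move_l(b-.001*o3,.01,guard=4); bot.hold(.1)
    print(h,(E_()-a)*1e3,W())
    if h or W()[:2]@out>5: break
E
```

```text
[ 0.57626489 -0.22423723  0.11227263] [-0.07  1.12  2.47]
up [-0.22570792  0.22213089  0.68297243] [ 0.68  1.11 -4.21]
True [ 0.04722579 -0.23761133 -0.71398764] [0.99 2.57 5.3 ]
```

The arm sags under load, so chaining moves from measured poses kept putting the square back on the plate. I'll command absolute targets instead.

```bash
python3 - <<'E'
from look import *
E_=lambda: np.array(bot.get_state()["ee_pos"]); W=lambda: np.round(bot.get_state()["wrist_force"],2)
o3=np.array([*out,0]); a=E_()
t=a.copy(); t[2]=.1153; bot.move_l(t,.01); bot.hold(.3); print("up",(E_()-t)*1e3,W()); w0=W()
for i in range(9):
    t=t-.0008*o3; h=bot.move_l(t,.008,guard=4); bot.hold(.1)
    print(h,"cmd",round((t-np.r_[deck,0])[:2]@out*1e3,2),"is",round((E_()-np.r_[deck,0])[:2]@out*1e3,2),"z",E_()[2].round(4),W())
    if h or (W()-w0)[:2]@out>3: break
print(bot.get_state()["time_s"])
E
```

```text
up [-0.18322801  0.16925749 -0.31208404] [-0.32  2.38 -6.87]
False cmd 6.88 is 7.58 z 0.1149 [-1.42  6.23 -5.51]
32.0417
```

Lifted clear, the tool is firmly stopped with the horizontal force rising, so something touches at 7.6 mm. I'll look at which part it is.

```bash
python3 - <<'E'
from look import *
C=cam("scene"); im,d=bot.get_image("scene"); np.savez("scene6.npz",im=im,d=d)
c2=cam("side"); im2,d2=bot.get_image("side"); np.savez("side6.npz",im=im2,d=d2)
a=cv2.resize(im[190:290,130:230],None,fx=4,fy=4,interpolation=cv2.INTER_CUBIC); b=cv2.resize(im2[200:300,235:335],None,fx=4,fy=4,interpolation=cv2.INTER_CUBIC)
cv2.imwrite("pics/s6.png",np.hstack([a,b]))
p=cloud(C,d); q=(p[...,:2]-deck)@out; l=(p[...,:2]-deck)@np.array([out[1],-out[0]]); z=p[...,2]
m=(d>0)&(q>-.002)&(q<.06)&(abs(l)<.03)&(z>.074)
for lo in np.arange(.075,.215,.01):
    k=m&(z>lo)&(z<lo+.01); print(round(lo,3),k.sum(),np.percentile(q[k],[0,5,50,95]).round(4) if k.sum()>3 else "", np.median(l[k]).round(4) if k.any() else "")
for n,cc in(("scene",C),("side",c2)):
  for k in("blade_top","blade_foot"):
    r=bot.pinpoint(k,n); print(n,k,[(np.round(v["position"],1).tolist(),round(v["conf"],2)) for v in r[:2]], "expected",proj(cc,[*deck,.0707+(.125 if k=="blade_top" else 0)]).round(1))
E
```

```text
0.075 41 [0.0107 0.013  0.0368 0.0578] 0.0118
0.085 92 [0.0104 0.0134 0.0384 0.0573] 0.0098
0.095 21 [0.0096 0.0112 0.0308 0.0586] 0.0073
0.105 14 [0.0111 0.0125 0.0225 0.0325] 0.0124
0.115 39 [0.0093 0.0115 0.027  0.0492] 0.0133
0.125 50 [0.0081 0.0116 0.0358 0.0573] 0.0146
0.135 99 [0.0076 0.0097 0.0257 0.0558] 0.0115
0.145 136 [0.0075 0.0143 0.0398 0.0572] 0.003
0.155 82 [0.0065 0.0096 0.0506 0.059 ] 0.0041
0.165 29 [0.0058 0.0076 0.0192 0.0292] 0.0033
0.175 28 [0.005  0.0062 0.0173 0.0293] 0.0036
0.185 31 [0.0048 0.0058 0.0174 0.029 ] 0.0034
0.195 46 [0.0037 0.0052 0.017  0.0296] 0.0011
0.205 0  
0.215 82 [0.0024 0.0038 0.0295 0.0573] 0.0029
scene blade_top [([162.9, 235.3], 0.91)] expected [163.  237.1]
scene blade_foot [([172.1, 266.2], 0.57)] expected [171.9 265.1]
side blade_top [] expected [285.2 280.8]
side blade_foot [] expected [283.3 302.9]
```

View pics/s6.png

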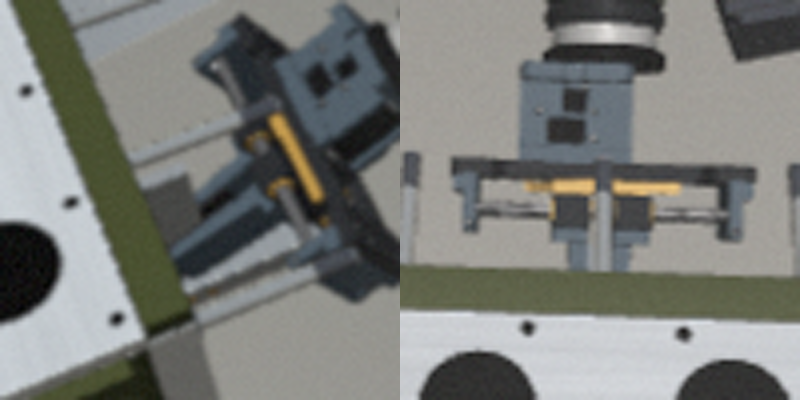

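Both crops show the blade (left picture, about (175,215)) against the deck under the middle stud, with the gripper body clear of the studs. The blade's rear edge is 29–30 mm from the deck at every height and the blade is 30 mm wide, so it is flush. I'll seat it and let go.

```bash
python3 - <<'E'
from look import *
E_=lambda: np.array(bot.get_state()["ee_pos"]); W=lambda: np.round(bot.get_state()["wrist_force"],2)
o3=np.array([*out,0]); s=bot.get_state(); R=Rn.from_rotvec(s["orientation"]); u=-R.as_matrix()[:,2]
t=E_(); t=t-.0003*o3; t[2]=.1145
for i in range(8):
    t=t-[0,0,.0005]; h=bot.move_l(t,.01,guard=5); print(h,E_()[2].round(4),W())
    if W()[2]>0: break
bot.let_go(); bot.hold(.3); print("open",W(),bot.get_state()["gripper_width"])
e=E_(); print(bot.move_l(e+.11*u,.1,guard=10)); 
C,im,d,p=look("w7"); deckfit(C,d,p)
cv2.imwrite("pics/w7.png",im)
lat=np.array([out[1],-out[0]]); q=(p[...,:2]-deck)@out; l=(p[...,:2]-deck)@lat; z=p[...,2]; m=(d>0)&(q>.003)&(q<.13)&(abs(l)<.035)
k=m&(z>.084)&(z<.097); r=cv2.minAreaRect(p[k][:,:2].astype(np.float32)); print("stock",k.sum(),r,"q",np.percentile(q[k],[1,50,99]),"l",np.median(l[k]),"z",np.median(z[k]))
for lo in np.arange(.095,.2,.015):
    k=m&(z>lo)&(z<lo+.015)&(abs(l)<.015)&(q<.06); print(round(lo,3),k.sum(),np.median(q[k]).round(4) if k.any() else"",np.median(l[k]).round(4) if k.any() else "")
for nm in("scene","side"):
    c=cam(nm); im2,d2=bot.get_image(nm); p=cloud(c,d2);q=(p[...,:2]-deck)@out;l=(p[...,:2]-deck)@lat;z=p[...,2];m=(d2>0)&(q>-.002)&(q<.12)&(abs(l)<.035)
    for lo,hi in((.083,.097),(.16,.2)):
        k=m&(z>lo)&(z<hi); print(nm,k.sum(),cv2.minAreaRect(p[k][:,:2].astype(np.float32)) if k.sum()>5 else "",np.percentile(q[k],[1,99]) if k.any() else "",np.median(l[k]))
E
```

```text
False 0.1146 [ 0.42  5.61 -2.87]
False 0.1145 [-1.8   6.14 -1.41]
False 0.1145 [-1.    6.36 -0.09]
False 0.1142 [0.49 7.03 0.36]
open [0.58 0.28 0.72] 1.000391231191367
False
36.225 [ 0.5899 -0.1285  0.1628]
deck 2197 [ 0.5755 -0.232   0.135 ] [0.146 0.989 0.004] 81.62285372498673 off -3.901769547479816e-05
stock 1429 ((0.582809567451477, -0.17910318076610565), (0.10002477467060089, 0.02592707984149456), 81.66896057128906) q [0.00538958 0.0787697  0.10250344] l -0.00040173048310298334 z 0.09068102360878702
0.095 160 0.0324 -0.0002
0.11 138 0.0315 -0.0001
0.125 142 0.0313 -0.0001
0.14 138 0.0314 -0.0
0.155 129 0.0315 -0.0008
0.17 64 0.0314 -0.0003
0.185 0  
0.2 0  
scene 341 ((0.5836102962493896, -0.17646270990371704), (0.09096037596464157, 0.02873372659087181), 81.99237060546875) [0.01156309 0.10063867] 0.004255901830227614
scene 143 ((0.5774797797203064, -0.21437615156173706), (0.027670862153172493, 0.012064676731824875), 79.58187866210938) [0.0044874  0.03112201] 0.002808438614035952
side 36 ((0.5893040299415588, -0.14052194356918335), (0.015803871676325798, 0.025354670360684395), 81.3828353881836) [0.08470165 0.10035605] -0.005913491528849957
side 0   nan
  return _methods._mean(a, axis=axis, dtype=dtype,
  ret = ret.dtype.type(ret / rcount)
```

View pics/w7.png

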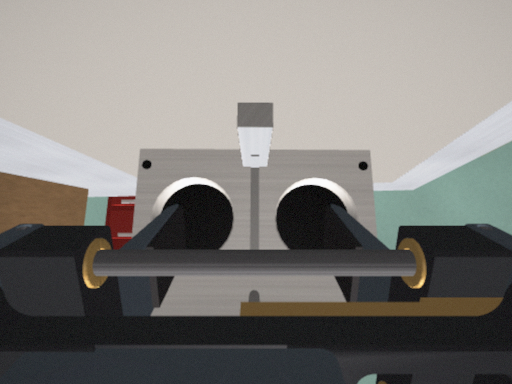

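The square stands upright and centred on the strip: blade at (254,205), midway between the mouths, with lateral error about 0 and yaw within 0.1°. The wrist depth reads the blade's rear edge at 31.4 mm, so there may be a gap of about 1.4 mm. I'll close the fingers and nudge the blade's back edge gently until it is firm.

```bash
python3 - <<'E'
from look import *
E_=lambda: np.array(bot.get_state()["ee_pos"]); W=lambda: np.array(bot.get_state()["wrist_force"])
P=lambda q,z:[*(deck+q*out),z]
lat=np.array([out[1],-out[0]])
bot.close_gripper(10)
R3=tool(YAW+np.pi,np.radians(63),-1).as_rotvec()
bot.move_l(P(.085,.114),.08,ori=R3,guard=10); bot.hold(.3); w0=W()
print("h",bot.move_l(P(.046,.114),.03,guard=4)); bot.hold(.2)
q=.046
while q>.028:
    q-=.0005; h=bot.move_l(P(q,.114),.008,guard=8); bot.hold(.05); f=(W()-w0)[:2]@out
    print(round(q*1e3,1),round((E_()[:2]-deck)@out*1e3,2),round(f,2),end=" | ")
    if h or f>5: break
bot.move_l(P(.085,.114),.05); bot.move_l(P(.1044,.163),.1)
C,im,d,p=look("w8"); deckfit(C,d,p)
q=(p[...,:2]-deck)@out; l=(p[...,:2]-deck)@lat; z=p[...,2]; m=(d>0)&(q>.003)&(q<.13)&(abs(l)<.035)
k=m&(z>.084)&(z<.097); print("stock",cv2.minAreaRect(p[k][:,:2].astype(np.float32)),np.percentile(q[k],[50,99]),np.median(l[k]))
for lo in np.arange(.095,.19,.015):
    k=m&(z>lo)&(z<lo+.015)&(abs(l)<.015)&(q<.06); print(round(lo,3),k.sum(),np.median(q[k]).round(4) if k.any() else"")
E
```

```text
h False
45.5 45.48 0.97 | 45.0 44.98 0.95 | 44.5 44.47 0.79 | 44.0 44.0 0.94 | 43.5 43.51 1.3 | 43.0 42.99 0.79 | 42.5 42.46 1.09 | 42.0 41.96 0.48 | 41.5 41.5 1.41 | 41.0 40.98 0.03 | 40.5 40.47 0.97 | 40.0 39.97 0.65 | 39.5 39.49 0.83 | 39.0 39.11 2.07 | 38.5 38.69 3.54 | 38.0 37.96 2.31 | 37.5 37.44 2.98 | 37.0 37.11 3.87 | 36.5 36.92 5.6 | 47.9917 [ 0.5905 -0.1284  0.1631]
deck 1058 [ 0.5756 -0.2319  0.1124] [0.147 0.989 0.014] 81.54541056068604 off 1.597249498338487e-05
stock ((0.5828046798706055, -0.17933833599090576), (0.09738016128540039, 0.02592724934220314), 81.90057373046875) [0.07764953 0.10095758] -0.0002749949491338472
0.095 161 0.0308
0.11 137 0.03
0.125 130 0.0301
0.14 32 0.0301
0.155 34 0.0299
0.17 16 0.0299
0.185 0
```

The nudge closed the gap. The blade's rear edge now reads 30.0 mm at every height and the casting hasn't moved, so I'm handing in.

```bash
python3 - <<'E'
from h import *
print(bot.sign_off(), bot.get_state()["time_s"])
E
```

```text
the job is handed in; nothing more can be done
the job is handed in; nothing more can be done
```

I handed the job in at about 48 s, with no verdict returned: the cap stands on its feet in the tray beside the other one, and the square stands let go with its blade flush and square against the deck strip under the middle stud, by the last camera measurements.

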